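# Lay a milled bracket down in the deburring fixture and clamp it

## Robot

A 7-joint arm with a two-finger parallel gripper is mounted at the origin on the work surface. World frame = base frame: x ahead of the robot, y to its left, z up, the work surface at z = 0. Lengths are in m, angles in rad, forces in N, time in s.
With the tool pointing down it reaches from about 0.35 to 0.9 m from the base axis. Payload 8.1 kg.
Tool frame: the origin (TCP) lies midway between the tips of the shut fingers; the grasp point (between the pads) lies arm.grasp_offset behind it (arm.grasp_offset is the distance from the TCP to the grasp point, in m); z points along the fingers, y is the line along which they close (so a half turn about z gives the same grasp; the last joint's range is limited). The gripper opens to 92 mm and grips with 3 to 60 N. Pads are 19 mm wide; open, the fingers measure 130 mm over their backs; the gripper's body (75 mm by 190 mm) begins 47 mm behind the grasp point.
Start: joints at [-1.406, 0.434, 0.025, 1.573, -0.012, 1.134, -0.075], TCP at [0.165, 0.603, 0.227] pointing down, gripper open.
Joint ranges: [-2.62, 2.62], [-0.44, 2.09], [-1.27, 1.32], [0.08, 2.57], [-1.32, 4.46], [0.12, 2], [-2.74, 2.74]. Speed limits (rad/s): [2.22, 2.22, 3.01, 3.01, 3.14, 3.14, 3.14].

## Interface

Orientations are given as a rotation vector (axis times angle).
In Python, from cell import observe, imaging, arm gives the robot as it stands.
- The arm moves only by the tool apply_moves, never from a script. Its argument "commands" is a list of rows, each a list of 5 numbers: the opening in per cent of the stroke, from 0 (shut) to 100 (fully open), then the shift along the world's x, y, z in units of 0.06 m (1.0 is 0.06 m), then the turn about the world's z in units of 0.5 rad (1.0 is 0.5 rad). A call has 1 to 12 rows; each row shifts and turns the commanded pose from where the row before left it; what a row does not reach is not made up. A row lasts 1/8 s, in which the tool goes at most 62.5 mm and 10.7 degrees, less where a joint would pass 70% of its speed; a pose out of reach is approached as far as the arm can. A call with a number of a shift or a turn outside -1 to 1 is refused whole. A call with a gripper value outside its range is refused whole. The fingers move at their own pace and stop on an object; "newtons" is the grip in N (left out, the last holds). Time passes only in rows, so rows that do not move let the fingers close. It gives the time, the measured TCP pose, the force, the opening and the grip force at its end, in the units of the state.
- observe(): the state, without advancing time (a new reading comes with each control period).
- imaging.get_image(name): name is "scene" or "side" or "wrist"; returns (picture, depth): 400x640x3 uint8, red, green, blue; 400x640 float32, m along the optical axis (not along the pixel's ray), 0 where there is no reading.
- imaging.camera_params(name): a dict with "camera_matrix" (3x3 intrinsics, pixels), "dist" ([k1, k2, p1, p2, k3] as OpenCV has them; the pictures are not rectified), "origin" and "rotation" of the camera in the world; the wrist camera has in their place "tool_from_camera" (4x4, takes a point from camera to tool coordinates, whose origin is the TCP and whose axes are the flange's). Camera axes: x right, y up, looking along -z (the intrinsics and any distortion apply to the point x, -y, -z); pixel columns grow to the right and rows downward; lengths in m; the calibration is good to about 2 mm. A picture is of the moment at which its call begins: read the wrist's pose just before it. camera_params takes no time and is no camera call.
- arm.sign_off(): hands the job in; it is judged then, once.
The state is a dict: "clock": time; "joints": joint angles; "dq": joint speeds; "joint_efforts": joint torques, N m; "position": TCP position; "ee_rot": TCP orientation; "force": force on the tool from outside, world axes, zero at the start; "ft_torque": the same for the moment, N m; "width": opening from 0.0 (shut) to 1.0 (fully open); "gripper_force": force on a finger pad.
Only numpy, scipy, OpenCV 4.12 (cv2) and the standard library are available. Lean on these libraries where they do the work, as an engineer would, in place of code of your own. Each camera call takes 0.05 s, during which the arm holds its last target. There are 200 camera calls.

## Task

The milled aluminium bracket standing on its long edge on the fixture plate has to be clamped flat for deburring. Without picking it up, push it over towards the steel stop rail so that it lies on its flat back with the pockets up, then push it along the plate until it is home against the rail along its whole length and against the upright end pin. Then push the toggle clamp's handle over and all the way down so that the clamp holds the bracket, and do not disturb the other things lying about.

Things in the scene. Friction and masses are not known exactly. Their poses are not given: they have to be found in the camera images.
- fixture: Fixed grey tooling plate flat on the table, 240 (its x) x 320 (its y) x 15 mm; top face at z = 15 mm. Origin: centre of its underside; x points away from the robot at yaw 0 (at most 0.3 rad turned). It carries a stop rail, an end pin and, at its +y side, a toggle clamp. A bracket that is home has its centre at plate (5, -15) mm and its length along plate y. The plate does not move during the run.
- stop_rail (a point): Middle of the stop rail's bracket-side foot, at plate (40, -20) mm on the plate's top face. Steel rail 130 mm long (plate y), 14 wide, 18 high, fixed to the plate on the +x side of this point. The bracket's far long side goes flat against it.
- end_pin (a point): Foot of the end pin's axis, at plate (8, 50) mm: upright steel dowel pin, 10 mm diameter, 22 mm high. The bracket's +y end goes against it.
- bracket: The work: milled aluminium bracket, 0.3 to 0.6 kg, 30 mm thick (its x), 120 long (its y), 70 (its z). Origin: its centre. -x side: two pockets beside a solid 48 mm middle boss; +x side: flat back. Starts standing on its 120 x 30 edge near the plate's -x (robot) side, back towards the rail, turned up to 0.2 rad to the plate. When lying on its back its x points down, centre 15 mm over the plate.
- bracket_top (a point): Middle of the bracket's upper edge face as it stands, 35 mm from its centre along its z. Pushed near here towards the rail it tips over its lower long edge, is past balance at about 25 degrees, and drops onto its back, some 15 to 60 mm short of the rail and 5 to 40 mm short of the end pin. Lying, it slides on the plate with 1 to 4 N.
- clamp_pivot (a point): Pivot of the toggle clamp's bar (axis along plate x), at plate (5, 95) mm, 40 mm over the plate. The steel bar, 112 mm long, stands upright over it when open (8 degrees towards -y) and swings down towards plate -y over the bracket's middle as the handle is pushed down. Dead centre of the toggle: handle 5 degrees above level; past it the clamp locks.
- handle_end (a point): End of the clamp handle on its centre line; y axis along the handle, outwards. Its last 80 mm is a black sleeve, 22 mm wide (plate x), 16 mm thick. As it closes it goes, from clamp_pivot, through (plate y, up) = (66, 114) open, (96, 101), (115, 79), (124, 49), (128, 16) mm shut on its stop, its slope above level 66, 49, 32, 16, 0 degrees. Pushed on its upper, -y side; stays where left; 2 to 8 N.
- clamp_pad: Rubber tip of the clamp's spindle, 18 mm diameter, sprung along the spindle, near the bar's end. Origin: centre of its pressing face. With the handle fully down it presses on the middle boss of a bracket that is home, with about 5 N.
- spare_lying: A bracket of the same kind lying on the table left of the plate, on its back. Not to be disturbed. Origin: its centre.
- spare_standing: A bracket of the same kind standing on its long edge on the table left of the plate. Not to be disturbed. Origin: its centre.
- plug_gauge: Steel plug gauge, 22 mm diameter, 82 mm tall, standing on the plate beyond the stop rail, towards plate -y. Not to be disturbed. Origin: centre of its foot.
- hex_key: L-shaped hex key, 100 x 28 mm, 8 mm thick, lying on the plate beyond the stop rail. Not to be disturbed. Origin: middle of its long leg, underside.
- deburring_tool: Pen-shaped deburring tool, 150 mm long, 17 mm thick, lying on the table beyond the plate. Not to be disturbed. Origin: near its middle, underside.
- file: Flat file with wooden handle, 200 mm long, 22 mm high, lying on the table right of the plate. Not to be disturbed. Origin: its middle, underside.
- caliper: Digital caliper, 230 mm long, lying on the table right of the plate. Not to be disturbed. Origin: middle of its beam, underside.
- spray_bottle: White trigger spray bottle, 76 mm diameter, 216 mm tall, standing right of the plate at the back. Not to be disturbed. Origin: centre of its foot.
Mind the look-alikes: they are no part of the job. What is shaped like the bracket but brown, green or red is not meant.

How it is judged:
By the outcome, as a careful person would: the job done as asked, in the order asked, and still so for the second after the job is handed in, with the robot touching nothing.
It also fails if it takes over 64 s, if anything falls off the work surface, if the arm or the gripper's body presses on something with over 40 N, if the wrist force passes 120 N, or if a joint passes its speed limit or range.

## Working session

There is one attempt and no reset: what is moved stays moved. The work goes in short steps, Python scripts to look and compute and a tool call to move; the robot and the scene stay as the last step left them, time stands still between calls to the robot, and variables do not carry over. Pictures are saved under pics/ and viewed, at most 11 in all, crops included, and the job is handed in when it is done.

Besides the shell and the picture viewer there is one more tool, called after "Call:" by a JSON object that holds its "name" and its "arguments". apply_moves: Moves the arm, as the interface text tells. Its arguments: {"type":"object","properties":{"commands":{"type":"array"},"newtons":{"type":"number"}},"required":["commands"]}

```bash
ls; mkdir -p pics; cat > h.py <<'E'
import numpy as np, cv2
from cell import observe, imaging, arm
from scipy.spatial.transform import Rotation as R
def cam(n):
    p=imaging.camera_params(n)
    K=np.array(p["camera_matrix"]);d=np.array(p["dist"],float)
    if "origin" in p: o=np.array(p["origin"]);r=np.array(p["rotation"])
    else:
        s=observe();T=np.array(p["tool_from_camera"]);Rt=R.from_rotvec(s["ee_rot"]).as_matrix()
        r=Rt@T[:3,:3];o=np.array(s["position"])+Rt@T[:3,3]
    return K,d,o,r
def snap(n,f):
    c=cam(n);im,dp=imaging.get_image(n)
    cv2.imwrite(f"pics/{f}.png",im[:,:,::-1]);np.savez(f"pics/{f}.npz",im=im,dp=dp,K=c[0],d=c[1],o=c[2],r=c[3])
def load(f): return np.load(f"pics/{f}.npz")
def rays(c,uv):
    p=cv2.undistortPoints(np.array(uv,float).reshape(-1,1,2),c["K"],c["d"]).reshape(-1,2)
    return np.c_[p[:,0],-p[:,1],-np.ones(len(p))]@c["r"].T
def plane(c,uv,z):
    D=rays(c,uv);return c["o"]+D*((z-c["o"][2])/D[:,2])[:,None]
def pts(c,uv):
    uv=np.array(uv,int).reshape(-1,2);return c["o"]+rays(c,uv)*c["dp"][uv[:,1],uv[:,0]][:,None]
def cloud(c):
    v,u=np.mgrid[0:400,0:640];uv=np.c_[u.ravel(),v.ravel()];P=pts(c,uv).reshape(400,640,3);P[c["dp"]==0]=np.nan;return P
E
python3 - <<'E'
from h import *
snap("scene","scene0");snap("side","side0")
s=observe();print(s);print(arm.grasp_offset)
for n in("scene","side"):
    c=load(n+"0");print(c["o"],c["r"].round(3).tolist(),c["K"].tolist(),(c["dp"]>0).mean())
E
```

```text
pics
{'clock': 0.1, 'joints': array([-1.40563424,  0.43517869,  0.02500763,  1.57399819, -0.01160601,
        1.13400935, -0.07513118]), 'dq': array([ 0.00049973, -0.00173863,  0.00029812, -0.00234636, -0.00194046,
        0.00064105,  0.00039031]), 'joint_efforts': array([ 2.79670145e-03, -6.69126391e+01,  9.87731181e-01, -3.15143359e+01,
       -6.05645799e-02,  3.74694157e-02,  1.19345421e-05]), 'position': array([0.16530561, 0.60226638, 0.22601114]), 'ee_rot': array([-4.19545671e-01, -3.11339832e+00,  2.27353983e-03]), 'force': array([-0.04607053, -0.14469378,  0.10653348]), 'ft_torque': array([ 0.04143215, -0.00427384, -0.03035845]), 'gripper_force': 0.0, 'width': 0.9992921507005544}
0.0188
[1.0423733  0.88888589 0.79321598] [0.32, 1.29, 2.364] [[422.18038291502, 0.0, 324.0712645994228], [0.0, 422.18038291502, 199.11350446040322], [0.0, 0.0, 1.0]] 0.995984375
[ 0.04683843 -0.88138506  1.12901862] [0.749, -0.2, -0.473] [[449.99512088450274, 0.0, 318.16984306036454], [0.0, 449.99512088450274, 195.9286450178514], [0.0, 0.0, 1.0]] 0.99618359375
```

```bash
sed -i 's/r=np.array(p\["rotation"\])$/r=R.from_rotvec(p["rotation"]).as_matrix()/' h.py
python3 - <<'E'
from h import *
snap("scene","scene1");snap("side","side1")
for n in("scene1","side1"):
    c=load(n);P=cloud(c);print(c["r"].round(2).tolist(),P[200:390:40,100:600:100].round(3).tolist())
E
```

```text
[[-0.88, -0.26, 0.39], [0.47, -0.48, 0.74], [-0.0, 0.84, 0.54]] [[[1.257, -1.522, -0.515], [0.849, -0.399, -0.0], [0.54, -0.236, -0.002], [0.237, -0.067, 0.002], [-0.08, 0.097, -0.002]], [[1.253, -0.863, -0.355], [0.908, -0.156, 0.014], [0.644, -0.014, 0.016], [0.372, 0.114, 0.003], [0.097, 0.259, -0.001]], [[1.257, -0.485, -0.278], [0.95, 0.002, 0.003], [0.71, 0.124, -0.001], [0.474, 0.253, 0.001], [0.234, 0.385, -0.0]], [[1.255, -0.189, -0.198], [0.933, -0.569, -0.746], [0.769, 0.249, -0.001], [0.576, 0.385, 0.031], [0.345, 0.487, 0.002]], [[1.254, 0.027, -0.135], [0.992, -0.348, -0.747], [0.82, 0.356, 0.004], [0.64, 0.474, 0.029], [0.431, 0.57, 0.0]]]
[[0.88, 0.34, -0.34], [-0.48, 0.63, -0.61], [0.01, 0.69, 0.72]] [[[-0.053, 0.013, 0.347], [0.21, 0.245, -0.0], [0.478, 0.008, 0.086], [0.818, -0.084, 0.002], [1.251, -0.178, -0.127]], [[-0.13, 0.228, -0.001], [0.153, 0.076, -0.0], [0.435, -0.074, -0.002], [0.715, -0.227, 0.001], [1.255, -0.247, -0.301]], [[-0.158, 0.07, 0.001], [0.105, -0.068, -0.001], [0.364, -0.211, 0.004], [0.628, -0.349, -0.003], [0.887, -0.495, 0.004]], [[-0.184, -0.061, -0.005], [0.063, -0.192, -0.004], [nan, nan, nan], [0.549, -0.457, 0.001], [0.761, -0.605, 0.051]], [[-0.204, -0.184, 0.002], [0.026, -0.307, 0.006], [0.254, -0.426, -0.001], [0.482, -0.55, -0.001], [0.71, -0.678, 0.002]]]
```

View pics/scene0.png

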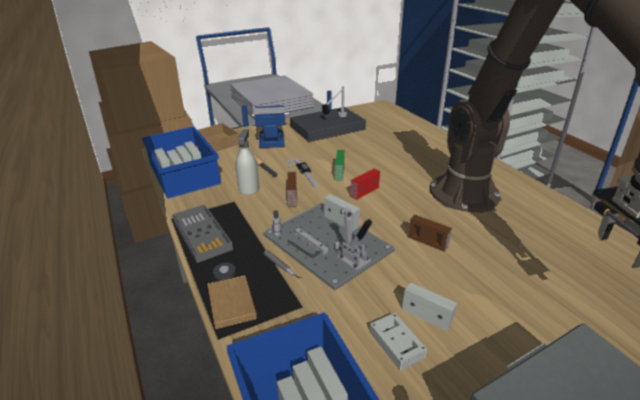

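View pics/side0.png

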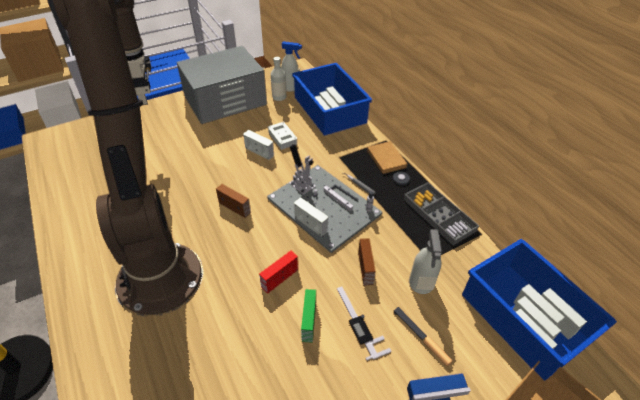

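```bash
python3 - <<'E'
from h import *
ims=[]
for n,uv in(("scene1",[(265,233),(316,203),(394,246),(337,286)]),("side1",[(269,196),(314,166),(381,215),(335,247)])):
    c=load(n);Q=plane(c,uv,.015);print(n,Q.round(3).tolist(),np.linalg.norm(np.diff(Q[[0,1,2,3,0]],axis=0),axis=1).round(3))
    P=cloud(c)
    m=(abs(P[...,2]-.015)<.004)&(P[...,0]>.4)&(P[...,0]<.95)&(abs(P[...,1]-.05)<.3)
    m=cv2.morphologyEx(m.astype(np.uint8),cv2.MORPH_OPEN,np.ones((3,3)))
    k,l,st,_=cv2.connectedComponentsWithStats(m);i=1+st[1:,4].argmax()
    X=P[l==i][:,:2].astype(np.float32);r=cv2.minAreaRect(X);print(st[i],r,cv2.boxPoints(r).round(3).tolist())
c=load("scene1");ims.append(cv2.resize(c["im"][180:300,250:410],None,fx=4.8,fy=4.8,interpolation=3)[:290*2])
c=load("side1")
cv2.imwrite("pics/c1.png",ims[0][:,:,::-1]);cv2.imwrite("pics/c2.png",cv2.resize(c["im"][140:255,255:395],None,fx=5,fy=5,interpolation=3)[:,:,::-1])
E
```

```text
scene1 [[0.723, -0.096, 0.015], [0.511, -0.17, 0.015], [0.415, 0.14, 0.015], [0.641, 0.204, 0.015]] [0.225 0.325 0.235 0.31 ]
[ 265  204  107   83 3221] ((0.5748417377471924, 0.022227123379707336), (0.23714476823806763, 0.3226626217365265), 13.354072570800781) [[0.421999990940094, 0.15199999511241913], [0.4970000088214874, -0.16200000047683716], [0.7269999980926514, -0.10700000077486038], [0.652999997138977, 0.2070000022649765]]
side1 [[0.423, 0.136, 0.015], [0.632, 0.197, 0.015], [0.713, -0.119, 0.015], [0.512, -0.162, 0.015]] [0.218 0.327 0.205 0.31 ]
[ 304  188   75   57 1179] ((0.5880005359649658, -0.072074294090271), (0.23411621153354645, 0.18255046010017395), 28.322416305541992) [[0.44200000166893005, -0.04699999839067459], [0.527999997138977, -0.20800000429153442], [0.734000027179718, -0.09700000286102295], [0.6480000019073486, 0.06400000303983688]]
```

View pics/c1.png

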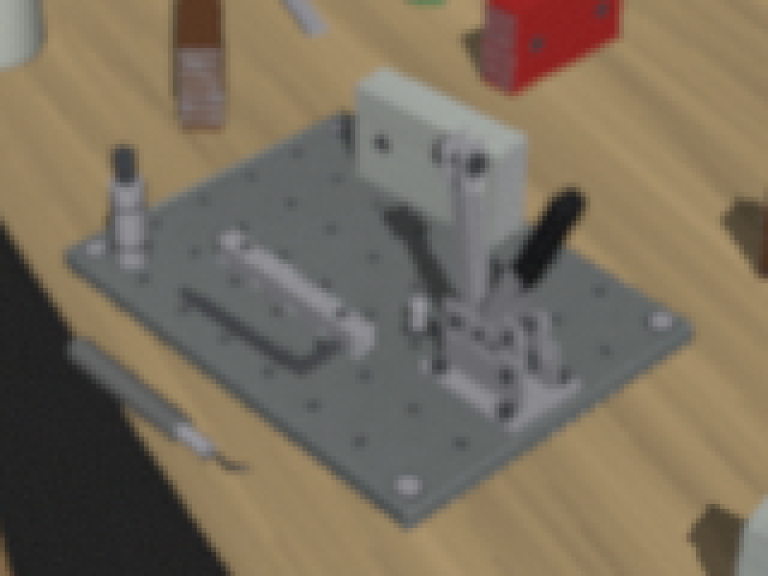

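View pics/c2.png

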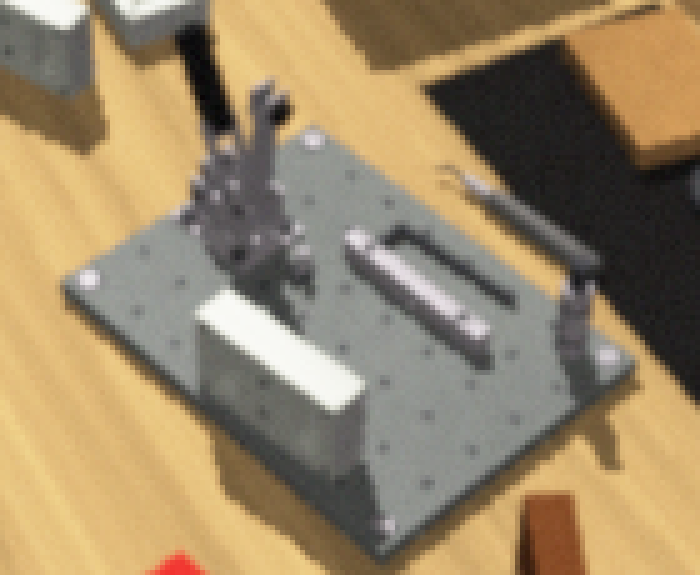

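```bash
python3 - <<'E'
from h import *
a=load("side1");b=load("scene1")
f5=lambda q:[(x/5+255-.4,y/5+140-.4) for x,y in q]
f4=lambda q:[(x/4.8+250-.4,y/4.8+180-.4) for x,y in q]
S=plane(a,f5([(88,280),(313,140),(607,355),(385,525)]),.016);print(S.round(4).tolist(),S.mean(0))
e=[S[0]-S[3],S[1]-S[2],];print([np.arctan2(-v[0],v[1]).round(3) for v in e],np.linalg.norm(e,axis=1)); e=[S[1]-S[0],S[2]-S[3]];print([np.arctan2(v[1],v[0]).round(3) for v in e],np.linalg.norm(e,axis=1))
T=plane(b,f4([(660,320),(408,485),(95,247)]),.016);print(T.round(4).tolist(),(T[0]+T[2])/2,np.arctan2(-(T[1]-T[2])[0],(T[1]-T[2])[1]),np.arctan2((T[1]-T[0])[1],(T[1]-T[0])[0]))
Q=plane(a,f5([(197,310),(228,290),(367,380),(335,410)]),.085);print(Q.round(4).tolist(),Q.mean(0))
Q2=plane(b,f4([(355,85),(380,68),(527,133),(503,138)]),.085);print(Q2.round(4).tolist(),Q2.mean(0))
p=imaging.camera_params("wrist");print(np.array(p["tool_from_camera"]).round(3).tolist())
s=observe();print(R.from_rotvec(s["ee_rot"]).as_matrix().round(3).tolist())
E
```

```text
[[0.4328, 0.1314, 0.016], [0.6373, 0.1833, 0.016], [0.7087, -0.0956, 0.016], [0.507, -0.1491, 0.016]] [0.57143961 0.01748883 0.016     ]
[np.float64(0.258), np.float64(0.251)] [0.29015207 0.2879722 ]
[np.float64(0.249), np.float64(0.259)] [0.21098587 0.20875327]
[[0.434, 0.1327, 0.016], [0.6378, 0.1845, 0.016], [0.7079, -0.0973, 0.016]] [0.570968   0.01770235 0.016     ] 0.24410573247310982 0.24908509506231094
[[0.4589, 0.0116, 0.085], [0.4843, 0.018, 0.085], [0.5249, -0.0913, 0.085], [0.4956, -0.1033, 0.085]] [ 0.49093106 -0.04122437  0.085     ]
[[0.5231, -0.0925, 0.085], [0.4989, -0.1031, 0.085], [0.4544, 0.0079, 0.085], [0.4706, 0.0055, 0.085]] [ 0.48673976 -0.04556462  0.085     ]
[[-0.001, 0.958, 0.287, 0.078], [1.0, 0.001, -0.001, -0.0], [-0.002, 0.287, -0.958, -0.158], [0.0, 0.0, 0.0, 1.0]]
[[-0.964, 0.265, -0.0], [0.265, 0.964, -0.001], [-0.0, -0.001, -1.0]]
```

Look-alikes: red (365,183), green (340,165), brown (430,232) and (291,190), spares (430,305) and (398,340), all in the scene view. The work is the grey-white bracket standing on the plate at (341,208), which the close crops confirm. The plate is at (0.571, 0.018) with yaw 0.25. The bracket's top is at (0.490, -0.042) with yaw about 0.33.

Call:
{"name": "apply_moves", "arguments": {"commands": [[0,0.2,-0.2,0.6,0.2],[0,0.6,-0.5,0.5,0.2],[0,0.6,-0.5,0.2,0.2],[0,0.6,-0.6,0,0.2],[0,0.6,-0.6,0,0.2],[0,0.5,-0.7,0,0.2],[0,0.4,-0.8,0,0],[0,0.2,-0.8,0,0],[0,0.1,-0.8,0,0],[0,0.1,-0.8,0,0],[0,0.1,-0.8,0,0],[0,0.1,-0.8,0,0]]}}

```text
clock: 1.7
position: [0.4113, 0.1271, 0.3048]
ee_rot: [-0.519, 3.098, 0.0]
force: [1.1, 1.1, 0.4]
width: 0.002
gripper_force: 0.0
```

Call:
{"name": "apply_moves", "arguments": {"commands": [[0,0.1,-0.8,0,0],[0,0,-0.8,0,0],[0,0,-0.8,0,0],[0,0.1,-0.5,0,0],[0,0,0,0,0],[0,0,0,0,0],[0,0,0,0,0]]}}

```text
clock: 2.58
position: [0.4233, -0.0441, 0.3046]
ee_rot: [0.522, -3.098, -0.0]
force: [0.6, 0.2, -0.4]
width: 0.005
gripper_force: 0.0
```

```bash
python3 - <<'E'
from h import *
s=observe();print(s["clock"],s["position"],s["force"],R.from_rotvec(s["ee_rot"]).as_matrix().round(3).tolist())
snap("wrist","w1");P=cloud(load("w1"));print(P[::80,::120].round(3).tolist())
E
```

```text
2.575 [ 0.42331416 -0.04411242  0.304639  ] [ 0.56991663  0.19014765 -0.42125207] [[-0.945, -0.328, -0.0], [-0.328, 0.945, 0.0], [0.0, 0.0, -1.0]]
[[[0.35, -0.521, -0.002], [0.31, -0.331, 0.032], [0.275, -0.184, 0.068], [0.214, -0.063, -0.0], [0.162, 0.078, 0.001], [0.097, 0.231, 0.001]], [[0.454, -0.504, -0.001], [0.403, -0.329, 0.001], [0.353, -0.161, 0.069], [0.304, -0.03, 0.001], [0.249, 0.12, -0.001], [0.187, 0.28, 0.001]], [[0.563, -0.481, 0.011], [0.509, -0.31, 0.0], [0.455, -0.148, -0.001], [0.402, 0.008, -0.002], [0.345, 0.166, -0.0], [0.283, 0.338, 0.0]], [[0.639, -0.411, 0.082], [0.631, -0.291, -0.001], [0.563, -0.116, 0.014], [0.507, 0.046, 0.015], [0.454, 0.221, -0.0], [0.391, 0.407, 0.001]], [[0.413, -0.121, 0.405], [0.775, -0.27, -0.0], [0.402, -0.072, 0.394], [0.393, -0.045, 0.394], [0.58, 0.287, 0.001], [0.377, 0.024, 0.386]]]
```

View pics/w1.png

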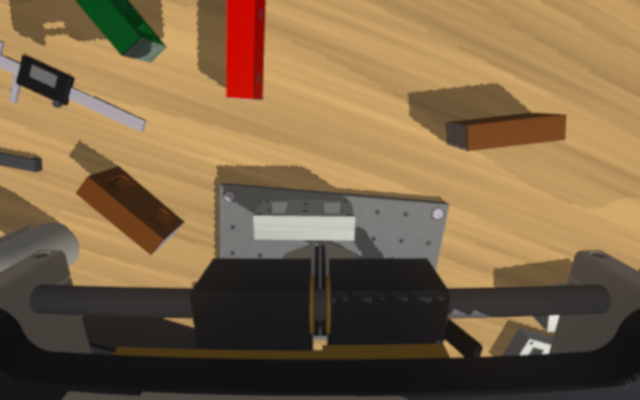

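```bash
python3 - <<'E'
from h import *
c=load("w1");P=cloud(c);im=c["im"].astype(int)
m=(abs(P[...,2]-.085)<.006)&(im.min(2)>150);m[:,:240]=0;m[:,370:]=0;m[:200]=0;m[250:]=0
v,u=np.nonzero(m);print(len(v),u.min(),u.max(),v.min(),v.max())
Q=plane(c,np.c_[u,v],.085)[:,:2].astype(np.float32);r=cv2.minAreaRect(Q);print(r,cv2.boxPoints(r).round(4).tolist())
C=np.array([.5712,.0176]);y=.251;Rp=np.array([[np.cos(y),-np.sin(y)],[np.sin(y),np.cos(y)]])
print((np.array(r[0])-C)@Rp)
S=plane(c,[(229,197),(438,214)],.016);print(S, (S[:,:2]-C)@Rp)
E
```

```text
2369 253 354 216 240
((0.48949944972991943, -0.04089388623833656), (0.029789427295327187, 0.1198011115193367), 18.315114974975586) [[0.45649999380111694, 0.011300000362098217], [0.4941999912261963, -0.10239999741315842], [0.5224999785423279, -0.09309999644756317], [0.4848000109195709, 0.02070000022649765]]
[-0.09366871 -0.03636876]
[[ 0.50559471 -0.1463428   0.016     ]
 [ 0.43420527  0.13558419  0.016     ]] [[-0.10426844 -0.14251101]
 [-0.10339788  0.14831286]]
```

Call:
{"name": "apply_moves", "arguments": {"commands": [[0,0.2,-0.2,-0.5,0],[0,0,0,-0.8,0],[0,0,0,-0.8,0],[0,0,0,-0.8,0],[0,0,0,-0.6,0],[0,0,0,-0.36,0],[0,0,0,0,0],[0,0,0,0,0],[0,0,0,0,0]]}}

```text
clock: 3.75
position: [0.4362, -0.0571, 0.0741]
ee_rot: [-0.52, 3.096, -0.0]
force: [-0.7, 0.7, -0.5]
width: 0.003
gripper_force: 0.0
```

Call:
{"name": "apply_moves", "arguments": {"commands": [[0,0.19,0.06,0,0],[0,0.16,0.05,0,0],[0,0.1,0.03,0,0],[0,0.1,0.03,0,0],[0,0.1,0.03,0,0],[0,0.1,0.03,0,0],[0,0.1,0.03,0,0]]}}

```text
clock: 4.62
position: [0.4869, -0.0416, 0.0732]
ee_rot: [-0.519, 3.098, 0.0]
force: [0.1, -0.9, -0.1]
width: 0.005
gripper_force: 0.0
```

Call:
{"name": "apply_moves", "arguments": {"commands": [[0,0.1,0.03,0,0],[0,0.1,0.03,0,0],[0,0.1,0.03,0,0],[0,0,0,0,0],[0,0,0,0,0],[0,0,0,0,0]]}}

```text
clock: 5.38
position: [0.5041, -0.0363, 0.0731]
ee_rot: [0.519, -3.098, -0.0]
force: [-0.4, -0.3, -0.1]
width: 0.005
gripper_force: 0.0
```

```bash
cat >> h.py <<'E'
C=np.array([.5712,.0176]);_y=.251;Rp=np.array([[np.cos(_y),-np.sin(_y)],[np.sin(_y),np.cos(_y)]])
def lying(f):
    c=load(f);P=cloud(c);L=(P[...,:2]-C)@Rp
    m=(abs(P[...,2]-.045)<.005)&(c["im"].min(2)>(90 if f[0]=='s' else 110))&(L[...,0]>-.1)&(L[...,0]<.045)&(L[...,1]>-.13)&(L[...,1]<.06)
    m=cv2.morphologyEx(m.astype(np.uint8),cv2.MORPH_OPEN,np.ones((2,2)))
    v,u=np.nonzero(m)
    Q=((plane(c,np.c_[u,v],.045)[:,:2]-C)@Rp*1000).astype(np.float32);r=cv2.minAreaRect(Q)
    print(f,len(v),r,cv2.boxPoints(r).round(1).tolist())
E
python3 - <<'E'
from h import *
print(observe()["force"])
for n in("side","scene"): snap(n,n+"2");lying(n+"2")
a,b=load("scene2")["im"],load("side2")["im"]
cv2.imwrite("pics/m2.png",np.hstack([cv2.resize(a[180:300,250:410],(400,300),interpolation=3),cv2.resize(b[145:250,255:395],(400,300),interpolation=3)])[:,:,::-1])
E
```

```text
[-0.37820666 -0.27276965 -0.11503545]
side2 256 ((-38.979736328125, -40.78199005126953), (72.51554870605469, 125.00975036621094), 5.625222206115723) [[-81.19999694824219, 17.899999618530273], [-68.9000015258789, -106.5], [3.200000047683716, -99.4000015258789], [-9.0, 25.0]]
scene2 421 ((-32.94107437133789, -22.09136962890625), (75.36626434326172, 123.92704772949219), 2.9392282962799072) [[-73.80000305175781, 37.900001525878906], [-67.4000015258789, -85.9000015258789], [7.900000095367432, -82.0], [1.5, 41.70000076293945]]
```

View pics/m2.png

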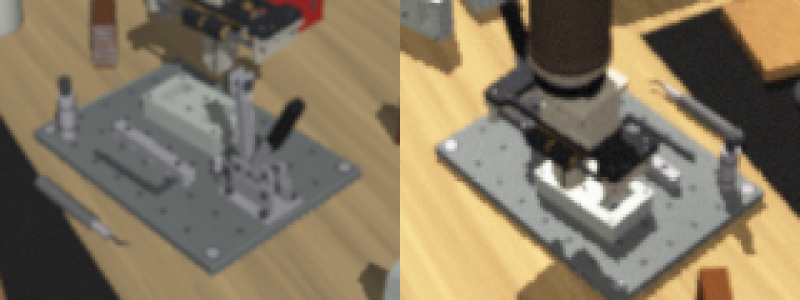

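Call:
{"name": "apply_moves", "arguments": {"commands": [[60,-0.36,-0.1,0,-0.16],[60,-0.37,-0.1,0,0],[60,0,0,0,0],[60,0,0,0,0]]}}

```text
clock: 5.98
position: [0.4615, -0.0481, 0.0734]
ee_rot: [-0.395, 3.115, 0.0]
force: [-0.0, 0.8, -0.0]
width: 0.392
gripper_force: 0.0
```

```bash
cat >> h.py <<'E'
def tp():
    s=observe();p=(s["position"][:2]-C)@Rp*1000;M=R.from_rotvec(s["ee_rot"]).as_matrix();print("t",s["clock"],"tcp plate",p.round(1),"z",s["position"][2].round(4),"yaw",np.arctan2(-M[0,1],M[1,1]).round(3),"F plate",(s["force"][:2]@Rp).round(1),s["force"][2].round(1))
E
python3 - <<'E'
from h import *
tp();snap("wrist","w3");lying("w3")
E
```

```text
t 5.975 tcp plate [-122.5  -36.4] z 0.0734 yaw 0.252 F plate [0.2 0.8] -0.0
w3 1916 ((-54.62181091308594, -36.023651123046875), (23.904006958007812, 56.091758728027344), 0.04233818128705025) [[-66.5999984741211, -8.0], [-66.5999984741211, -64.0999984741211], [-42.599998474121094, -64.0999984741211], [-42.70000076293945, -8.0]]
```

View pics/w3.png

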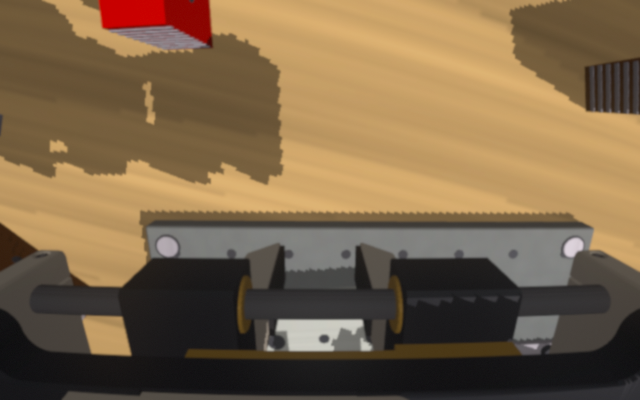

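Call:
{"name": "apply_moves", "arguments": {"commands": [[60,0,0,-0.4,0],[60,0,0,-0.31,0],[60,0,0,0,0],[60,0.25,0.065,0,0],[60,0.2,0.05,0,0],[60,0.1,0.026,0,0],[60,0.1,0.026,0,0],[60,0.1,0.026,0,0],[60,0.1,0.026,0,0],[60,0.1,0.026,0,0],[60,0.1,0.026,0,0]]}}

```text
clock: 7.4
position: [0.524, -0.032, 0.0305]
ee_rot: [0.395, -3.117, -0.0]
force: [-0.5, 0.0, -0.4]
width: 0.597
gripper_force: 0.7
```

```bash
python3 - <<'E'
from h import *
tp()
for n in("side","scene"): snap(n,n+"4");lying(n+"4")
E
```

```text
t 7.4 tcp plate [-58.1 -36.3] z 0.0305 yaw 0.252 F plate [-0.5  0.2] -0.4
side4 16 ((-11.00588607788086, -100.64839172363281), (70.03018951416016, 10.796199798583984), 4.47060489654541) [[-46.29999923706055, -98.0], [-45.5, -108.80000305175781], [24.299999237060547, -103.30000305175781], [23.5, -92.5]]
scene4 456 ((-8.92910385131836, -23.70309066772461), (125.31731414794922, 77.42757415771484), 88.7923583984375) [[-49.0, -85.5], [28.5, -87.19999694824219], [31.100000381469727, 38.099998474121094], [-46.29999923706055, 39.79999923706055]]
```

Call:
{"name": "apply_moves", "arguments": {"commands": [[60,0.1,0.026,0,0],[60,0.09,0.02,0,0],[60,0,0,0,0],[60,-0.3,-0.08,0,0],[60,-0.3,-0.08,0.3,0],[0,0.12,-0.48,0.6,0],[0,0.12,-0.48,0.6,0],[0,0.12,-0.48,0,0],[0,0.12,-0.48,0,0],[0,0,0,0,0],[0,0,0,0,0]]}}

```text
clock: 8.88
position: [0.5277, -0.1535, 0.1204]
ee_rot: [0.395, -3.116, -0.001]
force: [0.2, 1.1, -0.3]
width: 0.02
gripper_force: 0.0
```

```bash
python3 - <<'E'
from h import *
tp()
for n in("side","scene"): snap(n,n+"5");lying(n+"5")
b=load("scene1");g=plane(b,[(130/4.8+250,262/4.8+180)],.015)[:,:2];print("gauge",(g-C)@Rp*1000)
a,b=load("scene5")["im"],load("side5")["im"]
cv2.imwrite("pics/m5.png",np.hstack([cv2.resize(a[180:300,260:400],(400,343),interpolation=3),cv2.resize(b[150:250,270:387],(400,343),interpolation=3)])[:,:,::-1])
E
```

```text
t 8.875 tcp plate [ -84.7 -154.9] z 0.1204 yaw 0.252 F plate [0.5 1.1] -0.3
side5 119 ((-0.6755218505859375, -33.529972076416016), (101.3714370727539, 71.72920989990234), 88.69024658203125) [[-37.70000076293945, -83.4000015258789], [34.0, -85.0], [36.29999923706055, 16.299999237060547], [-35.400001525878906, 18.0]]
scene5 489 ((4.504169464111328, -24.64905548095703), (123.59068298339844, 73.88735961914062), 89.10205841064453) [[-33.400001525878906, -85.9000015258789], [40.5, -87.0], [42.400001525878906, 36.599998474121094], [-31.5, 37.70000076293945]]
gauge [[  96.47478902 -116.37445616]]
```

View pics/m5.png

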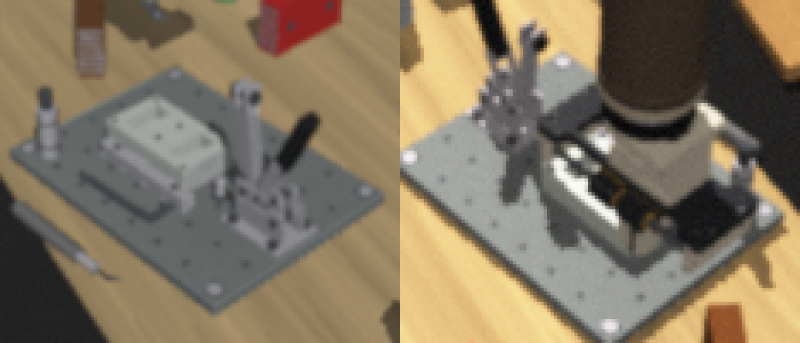

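```bash
python3 - <<'E'
from h import *
k=2.857
print(((plane(load("scene5"),[(x/k+260,y/k+180) for x,y in[(105,137),(148,97),(223,138),(185,165)]],.045)[:,:2]-C)@Rp*1000).round(1).tolist())
k=400/117
print(((plane(load("side5"),[(x/k+270,y/k+150) for x,y in[(541,140),(541,172),(632,228)] for x in [x-400]],.045)[:,:2]-C)@Rp*1000).round(1).tolist())
E
```

```text
[[56.1, -70.2], [-24.5, -94.9], [-32.8, 13.8], [26.7, 20.5]]
[[-11.2, 49.2], [-40.6, 17.1], [-26.6, -94.0]]
```

Call:
{"name": "apply_moves", "arguments": {"commands": [[0,0.46,0.16,0,0],[0,0.46,0.16,0,0],[0,0.46,0.16,0,0],[0,0,0,-0.5,0],[0,0,0,-0.5,0],[0,0,0,-0.5,0],[0,0,0,0,0],[0,0,0,0,0]]}}

```text
clock: 9.98
position: [0.6112, -0.1249, 0.0315]
ee_rot: [-0.396, 3.116, -0.0]
force: [0.7, -0.3, 0.6]
width: 0.002
gripper_force: 0.0
```

```bash
python3 - <<'E'
from h import *
tp()
E
```

```text
t 9.975 tcp plate [   3.3 -148. ] z 0.0315 yaw 0.253 F plate [ 0.6 -0.4] 0.6
```

Call:
{"name": "apply_moves", "arguments": {"commands": [[0,-0.04,0.16,0,0],[0,-0.04,0.16,0,0],[0,-0.03,0.12,0,0],[0,-0.02,0.08,0,0],[0,-0.02,0.08,0,0],[0,-0.02,0.08,0,0],[0,-0.02,0.08,0,0],[0,-0.01,0.04,0,0]]}}

```text
clock: 10.98
position: [0.5987, -0.0771, 0.0306]
ee_rot: [-0.395, 3.116, -0.0]
force: [1.6, -1.2, -0.2]
width: 0.002
gripper_force: 0.8
```

Call:
{"name": "apply_moves", "arguments": {"commands": [[0,-0.01,0.04,0,0],[0,0,0,0,0]]}}

```text
clock: 11.22
position: [0.5979, -0.0745, 0.0305]
ee_rot: [0.395, -3.117, -0.001]
force: [-0.2, 0.2, 0.1]
width: 0.005
gripper_force: 0.1
```

```bash
python3 - <<'E'
from h import *
tp();snap("scene","scene6");lying("scene6")
E
```

```text
t 11.225 tcp plate [  3.  -95.9] z 0.0305 yaw 0.252 F plate [-0.2  0.2] 0.1
scene6 468 ((4.758060455322266, -23.86456298828125), (74.64556121826172, 154.1348876953125), 0.4372500777244568) [[-33.20000076293945, 52.900001525878906], [-32.0, -101.19999694824219], [42.70000076293945, -100.5999984741211], [41.5, 53.5]]
```

Call:
{"name": "apply_moves", "arguments": {"commands": [[0,-0.01,0.035,0,0],[0,-0.01,0.035,0,0],[0,0,0,0,0]]}}

```text
clock: 11.65
position: [0.5967, -0.0703, 0.0305]
ee_rot: [0.395, -3.116, -0.001]
force: [0.6, -0.4, -0.7]
width: 0.006
gripper_force: 0.1
```

Call:
{"name": "apply_moves", "arguments": {"commands": [[0,-0.01,0.035,0,0],[0,0,0.02,0,0],[0,0,0,0,0]]}}

```text
clock: 12.02
position: [0.5966, -0.0692, 0.0307]
ee_rot: [-0.393, 3.116, -0.003]
force: [1.2, -5.3, -0.9]
width: 0.007
gripper_force: 3.0
```

Call:
{"name": "apply_moves", "arguments": {"commands": [[0,0.04,-0.16,0,0],[0,0.04,-0.16,0.3,0],[0,0,0,0.6,0],[60,0,0,0.6,0],[60,-0.42,0.26,0,0],[60,-0.42,0.26,0,0],[60,-0.42,0.26,0,0],[60,-0.43,0.25,0,0],[60,0,0,-0.5,0],[60,0,0,-0.5,0],[60,0,0,-0.5,0],[60,0,0,0,0]]}}

```text
clock: 13.52
position: [0.4981, -0.0248, 0.0292]
ee_rot: [0.394, -3.113, -0.001]
force: [0.4, 0.0, 0.7]
width: 0.597
gripper_force: 0.0
```

```bash
python3 - <<'E'
from h import *
tp();snap("scene","scene7");lying("scene7")
E
```

```text
t 13.525 tcp plate [-81.4 -22.9] z 0.0292 yaw 0.252 F plate [ 0.4 -0.1] 0.7
scene7 486 ((-15.379467010498047, -2.9913482666015625), (125.54855346679688, 113.2382583618164), 89.10757446289062) [[-73.0, -64.9000015258789], [40.29999923706055, -66.5999984741211], [42.20000076293945, 58.900001525878906], [-71.0, 60.70000076293945]]
```

Call:
{"name": "apply_moves", "arguments": {"commands": [[60,0.17,0.044,0,0],[60,0.17,0.044,0,0],[60,0.15,0.038,0,0],[60,0.05,0.012,0,0],[60,0.05,0.012,0,0],[60,0.03,0.008,0,0],[60,0.03,0.008,0,0],[60,0,0,0,0]]}}

```text
clock: 14.58
position: [0.5373, -0.0151, 0.0302]
ee_rot: [0.394, -3.114, -0.001]
force: [-4.7, -0.7, 1.5]
width: 0.601
gripper_force: 2.5
```

Call:
{"name": "apply_moves", "arguments": {"commands": [[60,0.03,0.008,0,0],[60,0.03,0.008,0,0],[60,0,0,0,0]]}}

```text
clock: 14.95
position: [0.5374, -0.0149, 0.0296]
ee_rot: [0.391, -3.109, -0.001]
force: [-14.4, -3.0, 8.3]
width: 0.599
gripper_force: 7.5
```

```bash
python3 - <<'E'
from h import *
tp()
E
```

```text
t 14.95 tcp plate [-40.8 -23.1] z 0.0296 yaw 0.25 F plate [-14.7   0.7] 8.3
```

Call:
{"name": "apply_moves", "arguments": {"commands": [[60,-0.2,-0.05,0,0],[60,-0.17,-0.045,0.3,0],[0,0,0,0.6,0],[0,0,0,0.6,0],[0,0.48,-0.4,0,0],[0,0.48,-0.4,0,0],[0,0.47,-0.42,0,0],[0,0,0,0,0],[0,0,0,-0.5,0],[0,0,0,-0.5,0],[0,0,0,-0.48,0],[0,0,0,0,0]]}}

```text
clock: 16.45
position: [0.6038, -0.0916, 0.0301]
ee_rot: [0.396, -3.113, -0.002]
force: [-0.7, -0.7, 1.0]
width: 0.004
gripper_force: 0.0
```

```bash
python3 - <<'E'
from h import *
tp()
E
```

```text
t 16.45 tcp plate [   4.5 -113.9] z 0.0301 yaw 0.253 F plate [-0.9 -0.5] 1.0
```

Contact with the bracket home was at TCP y of about -90.4, so there are 23 mm to go.

Call:
{"name": "apply_moves", "arguments": {"commands": [[0,-0.04,0.16,0,0],[0,-0.03,0.12,0,0],[0,-0.01,0.04,0,0],[0,-0.01,0.03,0,0],[0,-0.01,0.03,0,0],[0,0,0,0,0]]}}

```text
clock: 17.2
position: [0.5998, -0.0699, 0.0318]
ee_rot: [0.395, -3.117, -0.0]
force: [0.7, -0.3, -0.1]
width: 0.006
gripper_force: 0.0
```

Call:
{"name": "apply_moves", "arguments": {"commands": [[0,-0.01,0.03,0,0],[0,0,0,0,0]]}}

```text
clock: 17.45
position: [0.5993, -0.0686, 0.0318]
ee_rot: [-0.394, 3.117, -0.001]
force: [0.2, -2.0, 0.4]
width: 0.003
gripper_force: 0.7
```

```bash
python3 - <<'E'
from h import *
tp()
E
```

```text
t 17.45 tcp plate [  5.8 -90.5] z 0.0318 yaw 0.252 F plate [-0.3 -2. ] 0.4
```

Call:
{"name": "apply_moves", "arguments": {"commands": [[0,-0.01,0.03,0,0],[0,0,0.02,0,0],[0,0,0,0,0]]}}

```text
clock: 17.82
position: [0.5991, -0.068, 0.0321]
ee_rot: [-0.391, 3.116, -0.005]
force: [1.9, -9.0, -0.4]
width: 0.004
gripper_force: 4.2
```

```bash
python3 - <<'E'
from h import *
tp()
E
```

```text
t 17.825 tcp plate [  5.8 -89.9] z 0.0321 yaw 0.25 F plate [-0.4 -9.2] -0.4
```

Call:
{"name": "apply_moves", "arguments": {"commands": [[0,0.04,-0.16,0,0],[0,0.04,-0.16,0.2,0],[0,0,0,0.7,0],[0,0,0,0.8,0],[0,0,0,0.8,0],[0,0,0,0.8,0],[0,0,0,0.8,0],[0,0,0,0,0]]}}

```text
clock: 18.82
position: [0.6053, -0.0853, 0.2827]
ee_rot: [-0.393, 3.109, -0.002]
force: [-0.3, -0.2, 0.2]
width: 0.004
gripper_force: 0.0
```

```bash
python3 - <<'E'
from h import *
tp();print(observe()["joints"].round(2))
for n in("side","scene"): snap(n,n+"8");lying(n+"8")
c=load("side8");P=cloud(c);b=load("scene8");Pb=cloud(b)
for c,P in((c,P),(b,Pb)):   # dark sleeve points
    L=np.dstack([(P[...,:2]-C)@Rp*1000,P[...,2]*1000])
    m=(c["im"].max(2)<60)&(abs(L[...,0]-5)<40)&(L[...,1]>110)&(L[...,1]<200)&(L[...,2]>70)&(L[...,2]<190)
    X=L[m];print(len(X),X.min(0).round(),X.max(0).round(),X.mean(0).round(1)) if len(X) else 0
    i=X[:,2].argsort();print(X[i[-15:]].mean(0).round(1),X[i[:15]].mean(0).round(1))
a,b=b["im"],load("side8")["im"]
cv2.imwrite("pics/m8.png",np.hstack([cv2.resize(a[180:300,260:400],(400,343),interpolation=3),cv2.resize(b[150:250,270:387],(400,343),interpolation=3)])[:,:,::-1])
E
```

```text
t 18.825 tcp plate [   7.5 -108.2] z 0.2827 yaw 0.252 F plate [-0.3 -0.1] 0.2
[-0.28  0.39  0.48  1.56 -0.19  1.23  2.05]
side8 454 ((4.157962799072266, -21.61773681640625), (124.9380874633789, 73.39275360107422), 89.56046295166016) [[-33.0, -83.80000305175781], [40.400001525878906, -84.4000015258789], [41.29999923706055, 40.599998474121094], [-32.099998474121094, 41.099998474121094]]
scene8 498 ((8.627681732177734, -4.213405609130859), (73.48649597167969, 123.97936248779297), 0.07807230204343796) [[-28.200000762939453, 57.70000076293945], [-28.0, -66.30000305175781], [45.5, -66.19999694824219], [45.29999923706055, 57.79999923706055]]
112 [ -7. 124.  99.] [ 13. 162. 174.] [  1.8 142.  137.9]
[  2.7 153.7 167.8] [  2.3 129.2 105.8]
120 [  1. 135. 103.] [ 21. 170. 171.] [ 14.2 154.1 142.2]
[  9.7 161.9 168.8] [ 14.4 142.2 110.7]
```

View pics/m8.png

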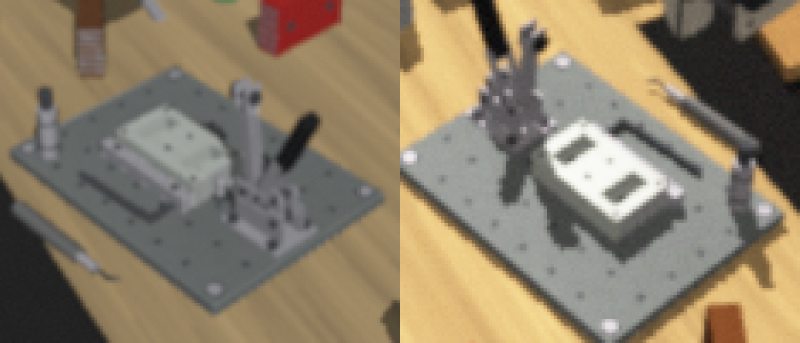

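Call:
{"name": "apply_moves", "arguments": {"commands": [[0,-0.11,0.41,0,-0.35],[0,-0.11,0.41,0,-0.35],[0,-0.11,0.41,0,-0.35],[0,-0.11,0.41,0,-0.35],[0,-0.11,0.41,0,-0.35],[0,-0.11,0.41,0,-0.35],[0,-0.11,0.41,0,-0.35],[0,-0.11,0.41,0,-0.35],[0,-0.11,0.41,0,-0.34],[0,0,0,0,0],[0,0,0,0,0]]}}

```text
clock: 20.3
position: [0.5437, 0.1361, 0.2771]
ee_rot: [-1.921, -2.486, 0.003]
force: [-0.5, -0.1, 1.2]
width: 0.003
gripper_force: 0.0
```

```bash
python3 - <<'E'
from h import *
tp();print(observe()["joints"].round(2))
E
```

```text
t 20.3 tcp plate [  2.8 121.6] z 0.2771 yaw -1.316 F plate [-0.5  0.1] 1.2
[-0.92  0.34  0.79  1.7  -0.26  1.21  0.19]
```

Call:
{"name": "apply_moves", "arguments": {"commands": [[0,0.03,0.02,-0.5,0],[0,0,0,-0.6,0],[0,0,0,-0.6,0],[0,0,0,-0.4,0],[0,0,0,0,0],[0,0,0,0,0],[0,0,0,0,0]]}}

```text
clock: 21.18
position: [0.5466, 0.1381, 0.1529]
ee_rot: [1.923, 2.483, 0.003]
force: [0.9, -0.2, -0.8]
width: 0.004
gripper_force: 0.0
```

```bash
python3 - <<'E'
from h import *
tp();snap("side","side9")
cv2.imwrite("pics/m9.png",cv2.resize(load("side9")["im"][120:240,250:400],None,fx=4,fy=4,interpolation=3)[:,:,::-1])
E
```

```text
t 21.175 tcp plate [  6.1 122.8] z 0.1529 yaw -1.318 F plate [ 0.8 -0.5] -0.8
```

View pics/m9.png

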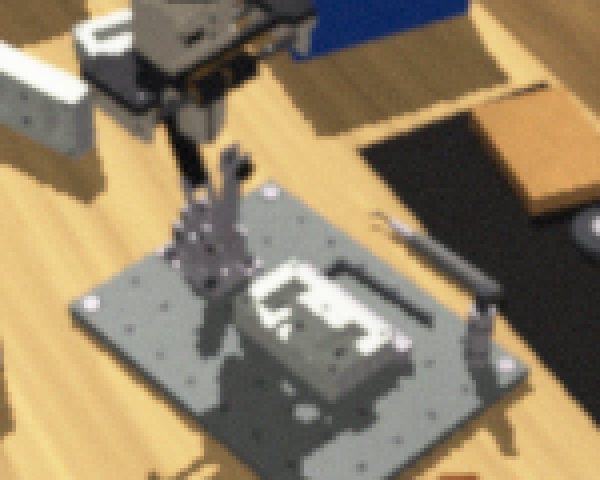

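Call:
{"name": "apply_moves", "arguments": {"commands": [[0,-0.023,0.09,-0.03,0],[0,-0.023,0.09,-0.02,0],[0,-0.034,0.134,-0.042,0],[0,-0.034,0.134,-0.042,0],[0,-0.034,0.134,-0.042,0],[0,0,0,0,0]]}}

```text
clock: 21.98
position: [0.5364, 0.1743, 0.1407]
ee_rot: [-1.921, -2.485, 0.001]
force: [0.1, -0.1, 1.3]
width: 0.004
gripper_force: 0.0
```

```bash
python3 - <<'E'
from h import *
tp()
E
```

```text
t 21.975 tcp plate [  5.2 160.4] z 0.1407 yaw -1.316 F plate [ 0.1 -0.1] 1.3
```

Call:
{"name": "apply_moves", "arguments": {"commands": [[0,-0.02,0.086,-0.08,0],[0,-0.02,0.086,-0.08,0],[0,-0.02,0.08,-0.08,0],[0,-0.01,0.044,-0.12,0],[0,-0.01,0.044,-0.12,0],[0,-0.01,0.044,-0.12,0]]}}

```text
clock: 22.72
position: [0.5314, 0.1962, 0.1046]
ee_rot: [1.924, 2.484, -0.0]
force: [0.2, -0.9, 1.2]
width: 0.007
gripper_force: 0.5
```

```bash
python3 - <<'E'
from h import *
tp()
E
```

```text
t 22.725 tcp plate [  5.8 182.9] z 0.1046 yaw -1.318 F plate [-0.  -0.9] 1.2
```

Call:
{"name": "apply_moves", "arguments": {"commands": [[0,-0.007,0.028,-0.1,0],[0,-0.007,0.028,-0.1,0],[0,-0.007,0.028,-0.1,0],[0,-0.007,0.028,-0.06,0],[0,0,0,-0.04,0],[0,0,0,0,0]]}}

```text
clock: 23.48
position: [0.5297, 0.2031, 0.081]
ee_rot: [-1.923, -2.484, 0.0]
force: [-0.7, -0.7, 0.2]
width: 0.003
gripper_force: 0.0
```

```bash
python3 - <<'E'
from h import *
tp();snap("side","side10");snap("scene","scene10")
cv2.imwrite("pics/m10.png",np.hstack([cv2.resize(load("scene10")["im"][180:300,260:400],(400,343),interpolation=3),cv2.resize(load("side10")["im"][140:250,260:388],(400,343),interpolation=3)])[:,:,::-1])
E
```

```text
t 23.475 tcp plate [  5.8 190. ] z 0.081 yaw -1.318 F plate [-0.8 -0.5] 0.2
```

Call:
{"name": "apply_moves", "arguments": {"commands": [[0,0,0,-0.03,0],[0,0,0,-0.03,0],[0,0,0,0,0]]}}

```text
clock: 23.95
position: [0.5302, 0.2032, 0.078]
ee_rot: [1.923, 2.484, 0.001]
force: [-1.1, 0.6, 6.6]
width: 0.009
gripper_force: 3.2
```

Call:
{"name": "apply_moves", "arguments": {"commands": [[0,0,0,-0.03,0],[0,0,0,-0.03,0],[0,0,0,0,0]]}}

```text
clock: 24.32
position: [0.531, 0.2037, 0.0762]
ee_rot: [1.924, 2.484, 0.005]
force: [-6.6, 0.6, 27.0]
width: 0.004
gripper_force: 13.3
```

Call:
{"name": "apply_moves", "arguments": {"commands": [[0,0,0,0.2,0],[0,0,0,0.6,0],[0,-0.02,0.08,0.8,0],[0,-0.1,0.4,0.8,0],[0,-0.1,0.4,0.8,0],[0,-0.1,0.5,0,0],[0,-0.1,0.5,0,0],[0,-0.1,0.5,0,0],[0,0,0,0,0],[0,0,0,0,0]]}}

```text
clock: 25.58
position: [0.4989, 0.3448, 0.2659]
ee_rot: [1.924, 2.483, -0.001]
force: [1.0, -0.4, 0.4]
width: 0.002
gripper_force: 0.0
```

```bash
python3 - <<'E'
from h import *
tp();snap("side","side11");snap("scene","scene11")
for n in("side11","scene11"):
    lying(n);c=load(n);P=cloud(c)
    L=np.dstack([(P[...,:2]-C)@Rp*1000,P[...,2]*1000])
    m=(c["im"].max(2)<60)&(abs(L[...,0]-5)<30)&(L[...,1]>140)&(L[...,1]<250)&(L[...,2]>40)&(L[...,2]<120)
    X=L[m];print(len(X),X.min(0).round(),X.max(0).round(),np.polyfit(X[:,1],X[:,2],1))
cv2.imwrite("pics/m11.png",np.hstack([cv2.resize(load("scene11")["im"][180:300,260:400],(400,343),interpolation=3),cv2.resize(load("side11")["im"][140:250,260:388],(400,343),interpolation=3)])[:,:,::-1])
E
```

```text
t 25.575 tcp plate [ 11.2 334.9] z 0.2659 yaw -1.319 F plate [ 0.9 -0.6] 0.4
side11 384 ((2.941131591796875, -21.218509674072266), (122.07839965820312, 75.83247375488281), 89.56046295166016) [[-35.400001525878906, -82.0], [40.400001525878906, -82.5], [41.29999923706055, 39.5], [-34.5, 40.099998474121094]]
66 [ -6. 148.  65.] [ 10. 216.  82.] [-3.89101624e-02  8.34742589e+01]
scene11 373 ((8.755847930908203, -4.519828796386719), (72.8271255493164, 123.30241394042969), 0.2751256227493286) [[-28.0, 57.0], [-27.399999618530273, -66.30000305175781], [45.5, -66.0], [44.900001525878906, 57.29999923706055]]
193 [ -2. 144.  45.] [ 20. 224.  82.] [6.93894651e-03 7.49375354e+01]
```

View pics/m11.png

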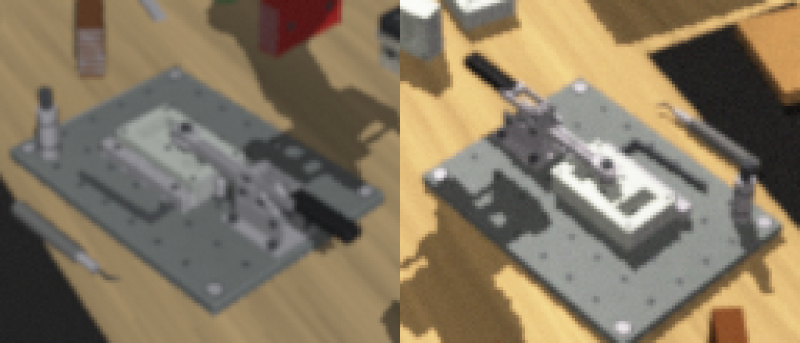

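The handle is level and down on its stop (slope about 0). The bar lies over the middle boss, and the bracket is square against the rail and pin, so I'm handing in.

```bash
python3 -c "
from cell import arm
print(arm.sign_off())"
```

```text
the job is handed in; nothing more can be done
None
```

The bracket is on its back, pockets up, against the rail and end pin, with the clamp handle down on its stop; nothing else was touched, and I handed it in at about 26 s of the 64 s.

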